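# Rinse the fallen tumbler

### The job

The square tumbler has toppled onto the cork mat. Turn it mouth down over the countertop glass rinser and push the rinser's sprung pad fully down with it for about a second, firmly but without leaning hard on it; then lay the tumbler on its side on the cork mat again and let go, take it by its other end and stand it upright, mouth up, on the floor of the wooden tray. Leave everything else where it is.

Things in the scene. Friction and masses are not known exactly. Their poses are not given: they have to be found in the camera images.
- tumbler: plain white square tumbler, open at one end, 58 x 58 mm outside, 96 mm long, walls 4 mm, floor 4 mm, 0.14 to 0.28 kg; it starts lying on a flat side on the cork mat. Origin: centre of the outside of its closed foot; +z runs along its axis from foot to open mouth; x and y are square to its flat sides
- tumbler_mid (a point): centre of the tumbler, 48 mm from the foot, on its axis
- tumbler_mouth (a point): centre of the tumbler's open mouth, 96 mm from the foot
- mat: fixed flat cork mat, 180 (its x) x 220 (its y) mm, 5 mm thick, origin at the centre of its underside
- rinser: fixed countertop glass rinser: square steel base 150 x 150 mm with a rim 33 mm high, and a round grey sprung pad in the middle. Origin: centre of the base's underside, z up
- pad_top (a point): centre of the flat top of the rinser's round pad (100 mm across, 50 mm above the counter when up; it moves with the pad). A nozzle 18 mm across and 16 mm high stands on it at this point and goes inside the tumbler's mouth
- pad (a joint): how far the rinser's pad is pushed straight down, m: 0 up, 0.012 fully down at a hard stop. It begins to move at about 5 N and needs about 14 N to stay fully down (spring 750 N/m); it springs back. Loading it with more than 45 N would damage it
- tray: fixed wooden tray, 280 (its x) x 180 (its y) mm, rim 16 mm high and 6 mm thick, floor 6 mm thick. Origin: centre of its underside. A round teacup stands towards its +x end; the -x half is free
- teacup: bystander: round blue cup, 68 mm across, 58 mm high, standing in the tray; origin under its centre
- soap: bystander: small amber jar, 48 mm across, 85 mm high, behind the rinser; origin under its centre
- caddy_lid: bystander: copper lid, a disc 52 mm across and 16 mm high, behind the mat; origin under its centre
- caddy: bystander: copper tea caddy, 72 mm across, 100 mm high, at the back; origin under its centre
- teapot: bystander: dark iron teapot with bail handle, about 116 mm across, 130 mm high, at the back; origin under its centre
- remote: bystander: white remote control lying flat, 150 x 45 x 18 mm, between the robot and the mat; origin under its centre
- brush: bystander: wooden brush lying at the back; origin on its underside
Not all that is in view belongs to the job. There is more than one size of the rinser; the one meant has the size given above. What is shaped like the tumbler but green is not meant.

How it is judged:
By the outcome, as a careful person would: the job done as asked, in the order asked, and still so for the second after the job is handed in, with the robot touching nothing.
It also fails if it takes over 69 s, if anything falls off the work surface, if the arm or the gripper's body presses on something with over 40 N, if the wrist force passes 120 N, or if a joint passes its speed limit or range.

### The arm

A 6-joint arm with a two-finger parallel gripper is mounted at the origin on the work surface. World frame = base frame: x ahead of the robot, y to its left, z up, the work surface at z = 0. Lengths are in m, angles in rad, forces in N, time in s.
With the tool pointing down it reaches from about 0.3 to 0.85 m from the base axis. Payload 4.2 kg.
Tool frame: the origin (TCP) lies at the very end of the fingers, on their centre line; the grasp point (between the pads) lies ctrl.pinch_z behind it (ctrl.pinch_z is the distance from the TCP to the grasp point, in m); z points along the fingers, y is the line along which they close (so a half turn about z gives the same grasp; the last joint's range is limited). The gripper opens to 91 mm and grips with 3 to 60 N. Pads are 32 mm wide; open, the fingers measure 118 mm over their backs; the gripper's body (76 mm by 178 mm) begins 60 mm behind the grasp point.
Start: joints at [1.236, 0.32, 1.565, -0, 1.257, -0.02], TCP at [0.178, 0.547, 0.214] pointing down, gripper open.
Joint ranges: [-3.11, 3.11], [-0.84, 2.01], [0.21, 2.61], [-1.34, 4.49], [0.05, 2.63], [-2.56, 2.56]. Speed limits (rad/s): [2.57, 2.57, 3.14, 3.14, 3.14, 3.14].

### API

Orientations are given as a rotation vector (axis times angle).
In Python, from cell import ctrl gives the robot as it stands.
- The arm moves only by the tool play_rows, never from a script. Its arguments are lists of equal length, an entry for each row: "travel": the shift along the world's x, y, z scaled (see below), a list of three; "rot": the turn, a rotation vector about the world's x, y, z scaled (see below), a list of three. A call has 1 to 12 rows; each row is the pose to reach, as a shift and turn from the pose commanded when the call began, turning the shorter way round; what a row does not reach only later rows make up. The controller multiplies each number of a shift by 10 cm and each number of a turn by 180 degrees. A row lasts 1/12 s, in which the tool goes at most 41.7 mm and 7.16 degrees, less where a joint would pass 70% of its speed; a pose out of reach is approached as far as the arm can. A call with a number of a shift or a turn outside -1 to 1 is refused whole. A call with a gripper value outside its range is refused whole. "fingers" is the opening, from 0 (shut) to 1 (fully open), set as the call begins (left out, the last holds). The fingers move at their own pace and stop on an object; "newtons" is the grip in N (left out, the last holds). Time passes only in rows, so rows that repeat a pose let the fingers close. It gives the time, the measured TCP pose, the force, the opening and the grip force at its end, in the units of the state.
- ctrl.read_state(): the state, without advancing time (a new reading comes with each control period).
- ctrl.get_image(name): name is "scene" or "top"; returns a dict with "frame" (400x640x3 uint8, red, green, blue), "mtx" (3x3 intrinsics, pixels), "xyz" and "orientation" of the camera in the world. Camera axes: x right, y up, looking along -z (the intrinsics and any distortion apply to the point x, -y, -z); pixel columns grow to the right and rows downward; lengths in m; the calibration is good to about 2 mm. A picture is of the moment at which its call begins. There is no depth.
- ctrl.finish_job(): hands the job in; it is judged then, once.
The state is a dict: "t": time; "joint_positions": joint angles; "dq": joint speeds; "tau": joint torques, N m; "position": TCP position; "orientation": TCP orientation; "wrist_force": force on the tool from outside, world axes, zero at the start; "torque": the same for the moment, N m; "gripper_width": finger opening in m; "finger_force": force on a finger pad.
Only numpy, scipy, OpenCV 4.12 (cv2) and the standard library are available. Lean on these libraries where they do the work, as an engineer would, in place of code of your own. Each camera call takes 0.05 s, during which the arm holds its last target. There are 200 camera calls.

## Working session

There is one attempt and no reset: what is moved stays moved. The work goes in short steps, Python scripts to look and compute and a tool call to move; the robot and the scene stay as the last step left them, time stands still between calls to the robot, and variables do not carry over. Pictures are saved under pics/ and viewed, at most 10 in all, crops included, and the job is handed in when it is done.

Besides the shell and the picture viewer there is one more tool, called as name(argument=value, ...), one argument or row to a line, values as JSON. play_rows: Moves the arm, as the interface text tells. Shifts and turns lie within -1 to 1; 1 stands for 10 cm of shift or 180 degrees of turn. Its arguments: {"type":"object","properties":{"travel":{"type":"array"},"rot":{"type":"array"},"fingers":{"type":"number"},"newtons":{"type":"number"}},"required":["travel","rot"]}

```bash
ls; mkdir -p pics; python3 - <<'E'
from cell import ctrl
import cv2,numpy as np,pickle
d={}
for n in("scene","top"):
    r=ctrl.get_image(n);d[n]=r;cv2.imwrite(f"pics/{n}0.png",r["frame"][:,:,::-1]);print(n,r["mtx"],r["xyz"],r["orientation"],[k for k in r])
pickle.dump(d,open("im0.pkl","wb"))
print(ctrl.pinch_z,ctrl.read_state())
E
```

```text
pics
scene [[460.10234854   0.         330.03900137]
 [  0.         460.10234854 198.19226117]
 [  0.           0.           1.        ]] [0.98990579 0.6262245  0.85790458] [0.3458002  0.93728562 2.26118948] ['frame', 'mtx', 'xyz', 'orientation']
top [[416.56607126   0.         320.96303725]
 [  0.         416.56607126 200.33173168]
 [  0.           0.           1.        ]] [0.28393686 0.01095843 1.17351077] [ 0.14085577 -0.13774625 -1.59412807] ['frame', 'mtx', 'xyz', 'orientation']
0.0188 {'t': 0.1, 'joint_positions': array([ 1.23599341e+00,  3.20245533e-01,  1.56555442e+00,  1.53513139e-05,
        1.25739326e+00, -2.00322276e-02]), 'dq': array([-0.00249701, -0.00061512, -0.00308836,  0.00053144, -0.00181206,
       -0.00270168]), 'tau': array([ 9.16637946e-04, -4.13327980e+01, -2.32511526e+01,  7.30371452e-02,
        4.22028545e-02, -3.26318991e-05]), 'position': array([0.17788361, 0.54632017, 0.21319528]), 'orientation': array([-4.92362623e-01, -3.10246874e+00,  2.47040868e-03]), 'wrist_force': array([-0.17820253,  0.4632296 ,  0.76399606]), 'torque': array([-0.01697717,  0.01309595,  0.01470623]), 'finger_force': 0.0, 'gripper_width': 0.09124972564214481}
```

View pics/scene0.png

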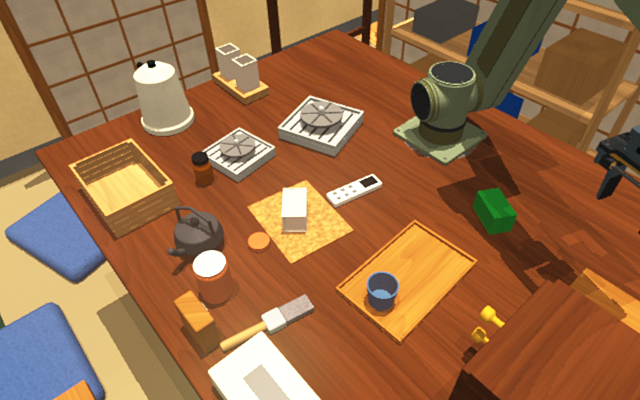

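View pics/top0.png

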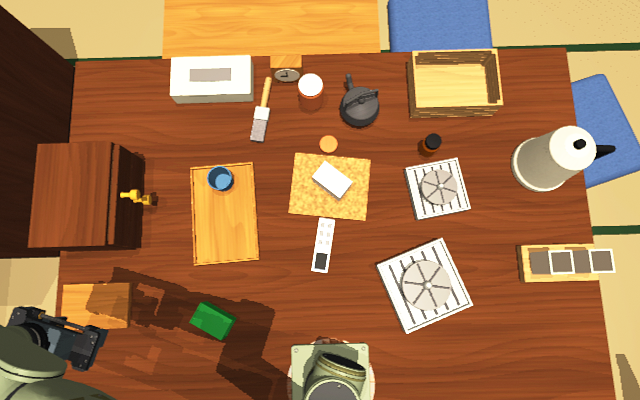

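The top view shows the tumbler at about (332,180) on the mat. There are two rinsers, the small one at (438,188) and the large one at (424,285). The small one looks about 53 px wide, which is roughly 150 mm, and the soap stands behind it, so it fits. The tray is at (225,213) with the cup at (220,178). I'll measure and enlarge next.

```bash
cat > h.py <<'E'
import numpy as np,cv2,pickle
from scipy.spatial.transform import Rotation as R
def ray(c,p):
    K=c["mtx"];v=np.array([(p[0]-K[0,2])/K[0,0],-(p[1]-K[1,2])/K[1,1],-1.])
    return np.array(c["xyz"]),R.from_rotvec(c["orientation"]).apply(v)
def plane(c,p,z):
    o,d=ray(c,p);return o+d*(z-o[2])/d[2]
def tri(c1,p1,c2,p2):
    A=np.zeros((3,3));b=np.zeros(3);rs=[ray(c1,p1),ray(c2,p2)]
    for o,d in rs:
        d=d/np.linalg.norm(d);M=np.eye(3)-np.outer(d,d);A+=M;b+=M@o
    x=np.linalg.solve(A,b)
    e=[np.linalg.norm(np.cross(x-o,d/np.linalg.norm(d))) for o,d in rs]
    return x,max(e)
def proj(c,X):
    v=R.from_rotvec(c["orientation"]).inv().apply(np.array(X)-c["xyz"]);K=c["mtx"]
    return K[0,0]*v[0]/-v[2]+K[0,2],K[1,1]*v[1]/v[2]+K[1,2]
def blob(c,lo,hi,box,close=0):
    x0,y0,x1,y1=box;f=cv2.cvtColor(c["frame"],cv2.COLOR_RGB2HSV);m=cv2.inRange(f,lo,hi)
    k=np.zeros_like(m);k[y0:y1,x0:x1]=m[y0:y1,x0:x1]
    if close:k=cv2.morphologyEx(k,cv2.MORPH_CLOSE,np.ones((close,close)))
    cs,_=cv2.findContours(k,cv2.RETR_EXTERNAL,cv2.CHAIN_APPROX_NONE)
    return max(cs,key=cv2.contourArea) if cs else None
E
python3 - <<'E'
from h import *
d=pickle.load(open("im0.pkl","rb"));T,S=d["top"],d["scene"]
def poly(c,z,cnt,e=.04):
    q=cv2.approxPolyDP(cnt,e*cv2.arcLength(cnt,True),True)[:,0]
    r=cv2.minAreaRect(cnt);b=cv2.boxPoints(r)
    print(' poly',q.tolist(),[plane(c,p,z)[:2].round(3).tolist() for p in q])
    P=np.array([plane(c,p,z)[:2] for p in cnt[:,0]],np.float32);print(' metric rect',cv2.minAreaRect(P))
for n,z,lo,hi,box,cl in [("mat",.005,(10,80,150),(35,255,255),(280,140,380,230),15),("tray",.016,(8,80,170),(30,255,255),(180,150,268,275),15),
  ("rinser_s",.033,(0,0,100),(180,90,255),(398,150,478,225),9),("rinser_L",.04,(0,0,100),(180,90,255),(365,230,480,340),9),("tumbler",.063,(0,0,150),(180,60,255),(300,150,365,205),0),
  ("cup",.058,(95,80,50),(125,255,255),(195,155,245,205),5)]:
    print(n);c=blob(T,lo,hi,box,cl);poly(T,z,c)
a=cv2.resize(T["frame"][145:225,285:480],None,fx=4,fy=4,interpolation=cv2.INTER_CUBIC)
b=cv2.resize(S["frame"][120:270,195:360],None,fx=1.7,fy=1.7,interpolation=cv2.INTER_CUBIC)
b=np.pad(b,((0,0),(0,780-b.shape[1]),(0,0)))
cv2.imwrite("pics/crop.png",np.vstack([a,b])[:,:,::-1] if a.shape[1]==780 else a)
E
```

```text
mat
 poly [[280, 145], [280, 229], [379, 229], [379, 147]] [[0.66, 0.125], [0.414, 0.128], [0.406, -0.151], [0.646, -0.163]]
 metric rect ((0.5405715107917786, -0.01565779745578766), (0.28875547647476196, 0.26124635338783264), 88.39733123779297)
tray
 poly [[251, 161], [180, 174], [193, 265], [256, 269]] [[0.611, 0.208], [0.579, 0.411], [0.32, 0.367], [0.304, 0.194]]
 metric rect ((0.45402514934539795, 0.28517797589302063), (0.309074342250824, 0.24389998614788055), 1.8335622549057007)
rinser_s
 poly [[457, 157], [406, 167], [416, 219], [470, 208]] [[0.601, -0.378], [0.576, -0.232], [0.428, -0.25], [0.454, -0.401]]
 metric rect ((0.5138327479362488, -0.31405168771743774), (0.1531827449798584, 0.1550469994544983), 9.656512260437012)
rinser_L
 poly [[442, 238], [377, 264], [406, 333], [472, 305]] [[0.373, -0.315], [0.308, -0.135], [0.128, -0.202], [0.194, -0.381]]
 metric rect ((0.25117063522338867, -0.25706303119659424), (0.19546377658843994, 0.19896431267261505), 20.70630645751953)
tumbler
 poly [[324, 161], [312, 176], [340, 197], [352, 181]] [[0.592, -0.001], [0.551, 0.033], [0.49, -0.041], [0.533, -0.076]]
 metric rect ((0.540859043598175, -0.021549567580223083), (0.09851009398698807, 0.05891759321093559), 49.880523681640625)
cup
 poly [[212, 168], [209, 184], [222, 190], [230, 187], [229, 171], [221, 166]] [[0.582, 0.309], [0.537, 0.316], [0.52, 0.28], [0.527, 0.258], [0.572, 0.262], [0.587, 0.284]]
 metric rect ((0.5532722473144531, 0.28783857822418213), (0.07022921741008759, 0.06518815457820892), 12.09605598449707)
```

View pics/crop.png

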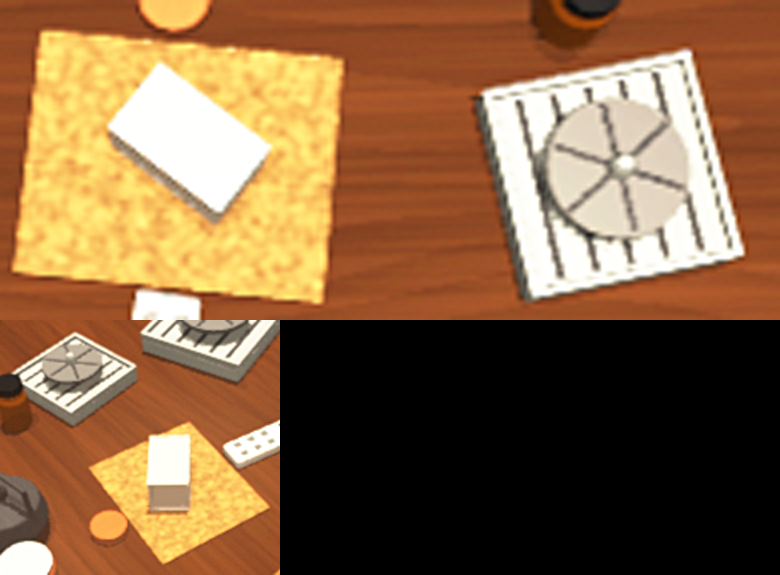

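The crop confirms the small rinser: about 150 mm square, round pad, soap behind it. The tumbler is the white box. I'll measure its edges and both ends more precisely to tell which end is the mouth.

```bash
python3 - <<'E'
from h import *
from cell import ctrl
print([a for a in dir(ctrl) if a[0]!='_'])
d=pickle.load(open("im0.pkl","rb"));T,S=d["top"],d["scene"]
b=cv2.resize(S["frame"][180:240,265:325],None,fx=9,fy=9,interpolation=cv2.INTER_CUBIC)
cv2.imwrite("pics/crop2.png",b[:,:,::-1])
# tumbler top faces (bright)
for n,c,box in(("T",T,(300,150,365,205)),("S",S,(270,180,320,240))):
    for v in(150,215):
        q=blob(c,(0,0,v),(180,60,255),box);r=cv2.minAreaRect(q);print(n,v,r,cv2.approxPolyDP(q,3,True)[:,0].tolist())
# nozzle/pad: pad disc colour
for n,c,box in(("T",T,(415,160,465,215)),("S",S,(205,125,272,172))):
    f=c["frame"][box[1]:box[3],box[0]:box[2]];print(n,cv2.cvtColor(f,cv2.COLOR_RGB2HSV)[f.shape[0]//2,::4].tolist())
# mat and tray
for n,c,lo,hi,box,z in(("mat",T,(14,120,190),(30,255,255),(285,150,374,224),.005),("tray",T,(10,120,200),(30,255,255),(186,158,264,270),.016)):
    q=blob(c,lo,hi,box,9);P=np.array([plane(c,p,z)[:2] for p in q[:,0]],np.float32);print(n,cv2.minAreaRect(P))
    print([plane(c,p,z)[:2].round(3).tolist() for p in cv2.boxPoints(cv2.minAreaRect(q))])
E
```

```text
['PlanningError', 'finish_job', 'get_image', 'pinch_z', 'read_state']
T 150 ((332.0538635253906, 178.93077087402344), (35.78396224975586, 21.224802017211914), 37.87498474121094) [[324, 161], [312, 176], [340, 197], [352, 181]]
T 215 ((331.8866271972656, 178.79739379882812), (35.4241943359375, 21.156963348388672), 37.5685920715332) [[324, 161], [312, 176], [340, 197], [352, 181]]
S 150 ((293.5, 201.5), (25.0, 29.0), 0.0) [[304, 187], [283, 189], [281, 216], [305, 215]]
S 215 ((293.5, 201.5), (25.0, 29.0), 0.0) [[304, 187], [283, 189], [281, 216], [305, 215]]
T [[23, 4, 255], [13, 37, 109], [22, 36, 235], [19, 33, 230], [19, 39, 231], [19, 39, 238], [23, 38, 194], [20, 38, 160], [17, 41, 225], [17, 41, 226], [17, 38, 222], [23, 9, 254], [36, 10, 255]]
S [[14, 83, 200], [22, 42, 184], [24, 31, 247], [26, 14, 255], [19, 48, 196], [17, 50, 199], [17, 52, 178], [17, 50, 184], [17, 54, 169], [17, 50, 200], [18, 52, 198], [18, 51, 201], [14, 59, 108], [25, 17, 255], [25, 13, 254], [14, 55, 125], [25, 23, 249]]
mat ((0.542910635471344, -0.01634351909160614), (0.22129464149475098, 0.19668099284172058), 82.82530212402344)
[[0.46, 0.106], [0.655, 0.083], [0.626, -0.141], [0.432, -0.113]]
tray ((0.46479421854019165, 0.285516619682312), (0.27982550859451294, 0.1810520738363266), 3.695587396621704)
[[0.602, 0.392], [0.609, 0.204], [0.326, 0.186], [0.32, 0.367]]
```

View pics/crop2.png

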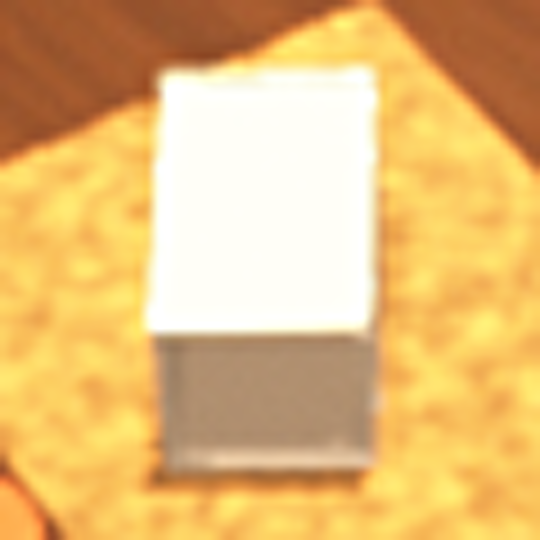

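The near end in the scene crop shows a shaded hollow with a lighter rim, so the mouth is at the +x+y end. Next I'll triangulate the corners and the pad.

```bash
python3 - <<'E'
from h import *
d=pickle.load(open("im0.pkl","rb"));T,S=d["top"],d["scene"]
# refine: top-view tumbler corners from minAreaRect
q=blob(T,(0,0,150),(180,60,255),(300,150,365,205));B=cv2.boxPoints(cv2.minAreaRect(q))+0.0
mouthR=[(324,161),(281.7,216.4)];
names={"mouth_far":((324,161),(281.7,216.4)),"mouth_near":((312,176),(306.1,216.7)),"foot_near":((340,197),(306.7,187.6)),"foot_far":((352,181),(283.1,188))}
P={}
for n,(t,s) in names.items():
    t=min(B,key=lambda b:np.hypot(*(b-t)));x,e=tri(T,t,S,s);P[n]=x;print(n,t,x.round(4),round(e,4),plane(T,t,.063)[:2].round(4),plane(S,s,.063)[:2].round(4))
for z in(None,):
  m=sum(plane(T,min(B,key=lambda b:np.hypot(*(b-names[n][0]))),.063)+plane(S,names[n][1],.063) for n in names)/8;print("centre",m)
# pad disc
for n,c,box in(("T",T,(410,160,468,215)),("S",S,(205,125,272,172))):
    k=blob(c,(8,28,120),(30,70,245),box,3);h=cv2.convexHull(k);el=cv2.fitEllipse(h);print(n,el)
    g=c["frame"][box[1]:box[3],box[0]:box[2]]
    if n=="T":t=el[0]
    else:s=el[0]
print("pad",tri(T,t,S,s),plane(T,t,.05),plane(S,s,.05))
print("nozzle",tri(T,(441,185.75),S,(237.4,140.6)))
for n,c,z,k in(("rinser",T,.033,((457,157),(406,167),(416,219),(470,208))),):
    print(n,np.mean([plane(c,p,z) for p in k],0))
# tray, scene side check: corners of rim
print("tray scene",[plane(S,p,.016).round(3).tolist() for p in((416,222),(476,262),(401,338),(338,290))])
print("mat scene",[plane(S,p,.005).round(3).tolist() for p in((308,181),(352,229),(297,258),(249,211))])
E
```

```text
mouth_far [324.44617 159.56923] [ 0.5952 -0.0016  0.0634] 0.001 [ 0.5961 -0.0023] [ 0.5943 -0.0011]
mouth_near [311.4154  176.32307] [0.5504 0.035  0.0593] 0.0003 [0.5497 0.0347] [0.5522 0.0379]
foot_near [339.66156 198.29231] [ 0.4868 -0.0403  0.0599] 0.0004 [ 0.4865 -0.0404] [ 0.4885 -0.0373]
foot_far [352.69232 181.53847] [ 0.5322 -0.0776  0.0609] 0.0002 [ 0.5319 -0.0776] [ 0.5333 -0.0756]
centre [ 0.54157247 -0.02020958  0.063     ]
T ((434.15887451171875, 187.2475128173828), (56.38048553466797, 60.4412727355957), 112.80774688720703)
S ((238.47308349609375, 151.25814819335938), (42.63064193725586, 64.78999328613281), 85.91443634033203)
pad (array([ 0.51690807, -0.30799941,  0.03023456]), np.float64(0.0007072906495807392)) [ 0.51234808 -0.30198001  0.05      ] [ 0.52856127 -0.28637917  0.05      ]
nozzle (array([ 0.51226652, -0.31636064,  0.06175563]), np.float64(0.001728042542549204))
rinser [ 0.51497576 -0.31525703  0.033     ]
tray scene [[0.337, 0.197, 0.016], [0.328, 0.367, 0.016], [0.593, 0.381, 0.016], [0.611, 0.215, 0.016]]
mat scene [[0.433, -0.103, 0.005], [0.462, 0.102, 0.005], [0.618, 0.081, 0.005], [0.616, -0.117, 0.005]]
```

play_rows(
  travel=[
    [0.5,-1,0],
    [1,-1,0],
    [1,-1,0],
    [1,-1,0],
    [1,-1,0],
    [1,-1,0],
  ],
  rot=[
    [0,0,0],
    [0,0,0],
    [0,0,0],
    [0,0,0],
    [0,0,0],
    [0,0,0],
  ],
  fingers=1,
)

```text
t: 0.6
position: [0.2784, 0.4462, 0.2138]
orientation: [-0.496, -3.101, 0.0]
wrist_force: [-0.2, 1.2, 0.4]
gripper_width: 0.091
finger_force: 0.0
```

```bash
python3 - <<'E'
from cell import ctrl
s=ctrl.read_state();print(*[(k,s[k].round(4).tolist()) for k in("joint_positions","position","orientation")])
E
```

```text
('joint_positions', [0.9907, 0.2429, 1.6744, 0.0007, 1.2247, -0.2631]) ('position', [0.2784, 0.4462, 0.2138]) ('orientation', [-0.4961, -3.1014, 0.0001])
```

The tumbler's axis is at 50.1° with foot (0.510,-0.059) and mouth (0.573,0.017). The top is at z≈0.061, and the edges come to 58 and 98 mm, which matches. The pad centre is about (0.5135,-0.316). The first grasp will be 24 mm from the foot with the closing line at 137.5°, which lets me swing later.

play_rows(
  travel=[
    [0.5,-0.97,0],
    [0.5,-0.97,0],
    [0.5,-0.97,0],
    [0.5,-0.97,0],
  ],
  rot=[
    [0,0,0.073],
    [0,0,0.073],
    [0,0,0.073],
    [0,0,0.073],
  ],
)

```text
t: 0.93
position: [0.3284, 0.3468, 0.2138]
orientation: [-0.137, -3.139, 0.004]
wrist_force: [0.2, 0.9, 0.2]
gripper_width: 0.0913
finger_force: 0.0
```

play_rows(
  travel=[
    [0.5,-0.97,0],
    [0.5,-0.97,0],
    [0.5,-0.97,0],
    [0.5,-0.97,0],
  ],
  rot=[
    [0,0,0.073],
    [0,0,0.073],
    [0,0,0.073],
    [0,0,0.073],
  ],
)

```text
t: 1.27
position: [0.3793, 0.25, 0.2139]
orientation: [-0.221, 3.133, -0.003]
wrist_force: [-0.3, -0.0, -0.2]
gripper_width: 0.0909
finger_force: 0.0
```

```bash
cat > log.py <<'E'
from cell import ctrl
import json
s=ctrl.read_state();r={k:s[k].round(4).tolist() for k in("joint_positions","position","orientation")};print(r)
open("log.jsonl","a").write(json.dumps(r)+"\n")
E
python3 log.py; python3 - <<'E'
from h import *
d=pickle.load(open("im0.pkl","rb"));T,S=d["top"],d["scene"]
print("kettle base",plane(S,(168,122),0),plane(T,(537,178),0),"soap",plane(S,(203,182),0))
print("remote",plane(T,(323,244),.018),"lid",plane(T,(329,144),.016))
E
```

```text
{'joint_positions': [0.5589, 0.1291, 1.8206, -0.0022, 1.1925, -1.1521], 'position': [0.3793, 0.25, 0.2139], 'orientation': [-0.2213, 3.1333, -0.0032]}
kettle base [ 0.58508059 -0.61494301  0.        ] [ 0.54128156 -0.61392157  0.        ] soap [ 0.64593768 -0.29651805  0.        ]
remote [0.3675029  0.00812533 0.018     ] lid [ 0.65544971 -0.01740208  0.016     ]
```

play_rows(
  travel=[
    [0.49,-0.97,0],
    [0.49,-0.97,0],
    [0.49,-0.97,0],
    [0.49,-0.97,0],
  ],
  rot=[
    [0,0,0.073],
    [0,0,0.073],
    [0,0,0.073],
    [0,0,0.073],
  ],
)

```text
t: 1.6
position: [0.4291, 0.1531, 0.2139]
orientation: [-0.577, 3.087, -0.003]
wrist_force: [-0.4, 0.7, -0.2]
gripper_width: 0.0911
finger_force: 0.0
```

play_rows(
  travel=[
    [0.49,-0.97,0],
    [0.49,-0.97,0],
    [0.49,-0.97,0],
    [0.49,-0.97,0],
  ],
  rot=[
    [0,0,0.073],
    [0,0,0.073],
    [0,0,0.073],
    [0,0,0.073],
  ],
)

```text
t: 1.93
position: [0.4787, 0.0565, 0.2138]
orientation: [-0.927, 3.0, -0.003]
wrist_force: [-0.1, -0.3, -0.4]
gripper_width: 0.0913
finger_force: 0.0
```

play_rows(
  travel=[
    [0.49,-0.97,-0.5],
    [0.49,-0.97,-1],
    [0.49,-0.97,-1],
    [0.49,-0.97,-1],
    [0.49,-0.97,-1],
  ],
  rot=[
    [0,0,0.073],
    [0,0,0.073],
    [0,0,0.073],
    [0,0,0.073],
    [0,0,0.073],
  ],
)

```text
t: 2.35
position: [0.5238, -0.038, 0.1094]
orientation: [1.263, -2.869, -0.007]
wrist_force: [-1.0, 0.3, 0.3]
gripper_width: 0.0913
finger_force: 0.0
```

```bash
python3 log.py
```

```text
{'joint_positions': [-0.0945, 0.3373, 1.8258, 0.0003, 0.9865, -2.495], 'position': [0.5238, -0.038, 0.1094], 'orientation': [1.2631, -2.8689, -0.0065]}
```

play_rows(
  travel=[
    [0,0,-0.4],
    [0,0,-0.8],
    [0,0,-0.96],
    [0,0,-0.96],
    [0,0,-0.96],
  ],
  rot=[
    [0,0,0],
    [0,0,0],
    [0,0,0],
    [0,0,0],
    [0,0,0],
  ],
)

```text
t: 2.77
position: [0.5253, -0.0362, 0.0184]
orientation: [1.271, -2.873, -0.001]
wrist_force: [0.7, 0.1, 0.8]
gripper_width: 0.091
finger_force: 0.0
```

play_rows(
  travel=[
    [0,0,0],
    [0,0,0],
    [0,0,0],
    [0,0,0],
    [0,0,0],
    [0,0,0],
  ],
  rot=[
    [0,0,0],
    [0,0,0],
    [0,0,0],
    [0,0,0],
    [0,0,0],
    [0,0,0],
  ],
  fingers=0,
  newtons=45,
)

```text
t: 3.27
position: [0.5257, -0.0385, 0.0188]
orientation: [-1.268, 2.873, -0.001]
wrist_force: [-0.5, -0.8, 4.1]
gripper_width: 0.0582
finger_force: 44.5
```

```bash
python3 log.py
```

```text
{'joint_positions': [-0.0948, 0.4486, 1.9309, -0.0001, 0.7603, -2.4972], 'position': [0.5257, -0.0385, 0.0188], 'orientation': [-1.2684, 2.8725, -0.0015]}
```

play_rows(
  travel=[
    [0,0,0.4],
    [0,0,0.8],
    [0,-0.2,1],
    [0,-0.6,1],
    [0,-0.8,1],
    [0,-0.8,1],
  ],
  rot=[
    [0,0,0],
    [0,0,0],
    [0,0,-0.035],
    [0,0,-0.07],
    [0,0,-0.11],
    [0,0,-0.15],
  ],
)

```text
t: 3.77
position: [0.525, -0.1219, 0.1184]
orientation: [-0.551, 3.092, -0.003]
wrist_force: [0.3, 0.9, -1.9]
gripper_width: 0.0583
finger_force: 44.5
```

play_rows(
  travel=[
    [0,-0.3,0.4],
    [0,-0.7,0.8],
    [0,-1,0.8],
    [0,-1,0.8],
    [0,-1,0.8],
    [0,-1,0.8],
    [0,-1,0.8],
  ],
  rot=[
    [0,0,-0.035],
    [0,0,-0.07],
    [0,0,-0.11],
    [0,0,-0.14],
    [0,0,-0.18],
    [0,0,-0.2],
    [0,0,-0.2],
  ],
)

```text
t: 4.35
position: [0.5243, -0.2185, 0.1974]
orientation: [-0.42, -3.112, -0.001]
wrist_force: [0.1, 0.5, -2.6]
gripper_width: 0.058
finger_force: 44.5
```

```bash
python3 log.py; cat log.jsonl|wc -l
```

```text
{'joint_positions': [-0.4153, 0.3204, 1.6063, 0.0003, 1.2165, -1.7177], 'position': [0.5243, -0.2185, 0.1974], 'orientation': [-0.4203, -3.1119, -0.0011]}
4
```

play_rows(
  travel=[
    [0,0,0],
    [0,0,0],
    [0,0,0],
    [0,0,0],
    [0,0,0],
    [0,0,0],
    [0,0,0],
    [0,0,0],
    [0,0,0],
    [0,0,0],
    [0,0,0],
    [0,0,0],
  ],
  rot=[
    [0,0,-0.039],
    [0,0,-0.078],
    [0,0,-0.117],
    [0,0,-0.156],
    [0,0,-0.195],
    [0,0,-0.234],
    [0,0,-0.273],
    [0,0,-0.312],
    [0,0,-0.351],
    [0,0,-0.39],
    [0,0,-0.43],
    [0,0,-0.45],
  ],
)

```text
t: 5.35
position: [0.5247, -0.2178, 0.1974]
orientation: [-2.342, -2.092, 0.001]
wrist_force: [-0.6, -0.1, -1.7]
gripper_width: 0.0579
finger_force: 44.5
```

play_rows(
  travel=[
    [0,0,0],
    [0,0,0],
    [0,0,0],
    [0,0,0],
    [0,0,0],
    [0,0,0],
  ],
  rot=[
    [0.039,-0.004,0],
    [0.078,-0.008,0],
    [0.117,-0.012,0],
    [0.156,-0.017,0],
    [0.17,-0.019,0],
    [0.17,-0.019,0],
  ],
)

```text
t: 5.85
position: [0.524, -0.2204, 0.1954]
orientation: [-2.033, -1.817, -0.56]
wrist_force: [0.5, -0.3, -3.2]
gripper_width: 0.0586
finger_force: 44.5
```

```bash
python3 log.py; cat > kin.py <<'E'
import numpy as np,json
from scipy.spatial.transform import Rotation as R
from scipy.optimize import least_squares
L=[json.loads(l) for l in open("log.jsonl")]
D=[(np.array(l["joint_positions"]),np.array(l["position"]),R.from_rotvec(l["orientation"])) for l in L]
D.append((np.array([1.23599,.320246,1.565554,0,1.25739,-.02003]),np.array([.17788,.54632,.21320]),R.from_rotvec([-.49236,-3.10247,.00247])))
D.append((np.array([.9907,.2429,1.6744,.0007,1.2247,-.2631]),np.array([.2784,.4462,.2138]),R.from_rotvec([-.4961,-3.1014,.0001])))
Ry=lambda a:R.from_euler("y",a);Rz=lambda a:R.from_euler("z",a)
def fk(q,p):
    a,c,L1,L2,e,L3,off=p
    A=Rz(q[0]);B=A*Ry(q[1]);C=B*Ry(q[2]);W=C*Rz(q[3])*Ry(q[4])*Rz(q[5])*Rz(np.pi/2)
    w=A.apply([a,off,c])+B.apply([0,0,L1])+C.apply([e,0,L2])
    return w+W.apply([0,0,L3]),W,w
def fit():
    f=lambda p:np.concatenate([np.r_[fk(q,p)[0]-x] for q,x,_ in D]+[.001*(np.array(p)-p0)])
    p0=np.array([0,.3,.4,.4,0,.25,.0116]);s=least_squares(f,p0);return s.x,np.abs(s.fun[:-7]).max()
E
python3 - <<'E'
from kin import *
p,e=fit();print(p.round(4),e)
for q,x,r in D:print((fk(q,p)[1].inv()*r).magnitude().round(4),(fk(q,p)[0]-x).round(4))
E
```

```text
{'joint_positions': [-0.6773, 0.4647, 1.5069, 0.4488, 1.4906, -0.6752], 'position': [0.524, -0.2204, 0.1954], 'orientation': [-2.0328, -1.8167, -0.5597]}
[-0.      0.1403  0.5916  0.417   0.025   0.3356  0.0115] 4.867146021209079e-05Traceback (most recent call last):
  File "<stdin>", line 3, in <module>
AttributeError: 'float' object has no attribute 'round'
```

```bash
cat >> kin.py <<'E'
P,E0=fit()
lo=np.array([-3.11,-.84,.21,-1.34,.05,-2.56]);hi=np.array([3.11,2.01,2.61,4.49,2.63,2.56])
def ik(x,Rt,q0):
    f=lambda q:np.r_[(fk(q,P)[0]-x)*3,(fk(q,P)[1].inv()*Rt).as_rotvec()]
    s=least_squares(f,np.clip(q0,lo+.01,hi-.01),bounds=(lo+.005,hi-.005));return s.x,np.abs(s.fun).max()
def hor(al):
    z=np.array([np.cos(al),np.sin(al),0]);x=np.array([0,0,1.]);return R.from_matrix(np.c_[x,np.cross(z,x),z])
E
python3 - <<'E'
from kin import *
for name,c,z in(("rinse",np.array([.5135,-.316]),.12),("tray",np.array([.385,.28]),.08)):
  for al in range(-90,181,15):
    Rt=hor(np.radians(al));x=np.r_[c,z]+.0152*Rt.apply([0,0,1])
    best=None
    for q0 in([-.68,.46,1.5,.45,1.49,-.67],[-.9,.5,1.5,1.5,1.5,0],[.5,.5,1.5,1.5,1.5,0],[.5,.5,1.5,-1,1.5,0],[.5,.5,1.5,3,.5,1.5]):
        q,e=ik(x,Rt,q0)
        if e<1e-4 and (best is None or np.min(np.minimum(q-lo,hi-q))>np.min(np.minimum(best-lo,hi-best))):best=q
    if best is not None:
        w=fk(best,P)[2];el=np.array([0,0,P[1]])+(Rz(best[0])*Ry(best[1])).apply([0,0,P[2]])
        print(name,al,best.round(2),"wrist",w.round(3),"elbow",el.round(2))
E
```

```text
rinse -75 [-0.04  0.83  2.27  4.41  1.56 -1.61] wrist [ 0.431 -0.007  0.12 ] elbow [ 0.44 -0.02  0.54]
rinse -60 [-0.14  0.86  2.45  4.05  1.67 -1.44] wrist [ 0.353 -0.039  0.12 ] elbow [ 0.44 -0.06  0.53]
rinse -45 [-0.34  0.91  2.58  3.61  1.89 -1.41] wrist [ 0.287 -0.089  0.12 ] elbow [ 0.44 -0.16  0.5 ]
rinse -15 [-0.89  0.9   2.56  2.49  1.82 -1.76] wrist [ 0.204 -0.233  0.12 ] elbow [ 0.29 -0.36  0.51]
rinse 0 [-1.05  0.85  2.41  2.09  1.63 -1.67] wrist [ 0.193 -0.316  0.12 ] elbow [ 0.22 -0.39  0.53]
rinse 15 [-1.12  0.83  2.22  1.76  1.56 -1.49] wrist [ 0.204 -0.399  0.12 ] elbow [ 0.19 -0.4   0.54]
rinse 30 [-1.13  0.85  2.02  1.49  1.59 -1.31] wrist [ 0.236 -0.476  0.12 ] elbow [ 0.19 -0.4   0.53]
rinse 45 [-1.1   0.9   1.81  1.28  1.7  -1.16] wrist [ 0.287 -0.543  0.12 ] elbow [ 0.21 -0.41  0.51]
rinse 60 [-1.05  0.95  1.61  1.12  1.85 -1.05] wrist [ 0.353 -0.593  0.12 ] elbow [ 0.24 -0.42  0.48]
rinse 75 [-0.98  1.02  1.4   0.99  2.02 -0.99] wrist [ 0.431 -0.625  0.12 ] elbow [ 0.28 -0.42  0.45]
rinse 90 [-0.91  1.09  1.21  0.87  2.2  -0.97] wrist [ 0.513 -0.636  0.12 ] e
[... 1097 characters left out ...]
  -0.07  0.44]
tray 90 [-0.13  0.94  2.36  1.44  1.55 -1.73] wrist [ 0.385 -0.04   0.08 ] elbow [ 0.47 -0.06  0.49]
tray 105 [-0.09  0.92  2.17  1.22  1.59 -1.52] wrist [ 0.468 -0.029  0.08 ] elbow [ 0.47 -0.04  0.5 ]
tray 120 [-0.02  0.93  1.98  1.04  1.69 -1.38] wrist [0.545 0.003 0.08 ] elbow [ 0.48 -0.01  0.49]
tray 135 [ 0.07  0.96  1.81  0.89  1.81 -1.29] wrist [0.612 0.053 0.08 ] elbow [0.48 0.03 0.48]
tray 150 [ 0.16  1.    1.65  0.75  1.95 -1.24] wrist [0.662 0.12  0.08 ] elbow [0.49 0.08 0.46]
tray 165 [ 0.26  1.04  1.51  0.61  2.08 -1.25] wrist [0.694 0.197 0.08 ] elbow [0.49 0.13 0.44]
tray 180 [ 0.36  1.07  1.4   0.45  2.19 -1.3 ] wrist [0.705 0.28  0.08 ] elbow [0.49 0.18 0.42]
```

```bash
python3 - <<'E'
from kin import *
from h import *
d=pickle.load(open("im0.pkl","rb"));T,S=d["top"],d["scene"]
print("teapot base",plane(S,(200,252),0)[:2],"glass stand",plane(T,(520,265),.02)[:2],plane(T,(613,262),.02)[:2])
for al in(-95,-100,-105,-110,-120,-130):
    Rt=hor(np.radians(al));x=np.r_[.5135,-.316,.12]+.0152*Rt.apply([0,0,1])
    q,e=ik(x,Rt,[-.3,.7,1.7,-1.2,1.6,-1.7])
    w=fk(q,P)[2];el=np.array([0,0,P[1]])+(Rz(q[0])*Ry(q[1])).apply([0,0,P[2]])
    print(al,q.round(3),round(e,5),"wrist",w.round(3),"elbow",el.round(2))
E
```

```text
teapot base [ 0.77626031 -0.08847921] glass stand [ 0.29522283 -0.52811096] [ 0.29630667 -0.78247623]
-95 [ 0.023  0.849  1.899 -1.335  1.612 -1.956] 0.12365 wrist [0.58  0.025 0.136] elbow [0.44 0.01 0.53]
-100 [-0.002  0.867  1.873 -1.335  1.637 -1.961] 0.06994 wrist [0.591 0.01  0.129] elbow [ 0.45 -0.    0.52]
-105 [-0.026  0.886  1.845 -1.335  1.664 -1.969] 0.01715 wrist [ 0.602 -0.004  0.122] elbow [ 0.46 -0.01  0.51]
-110 [-0.042  0.903  1.789 -1.293  1.702 -2.002] 0.0 wrist [ 0.623 -0.015  0.12 ] elbow [ 0.46 -0.02  0.51]
-120 [-0.074  0.941  1.651 -1.181  1.8   -2.075] 0.0 wrist [ 0.674 -0.039  0.12 ] elbow [ 0.48 -0.04  0.49]
-130 [-0.114  0.983  1.514 -1.084  1.909 -2.131] 0.0 wrist [ 0.719 -0.071  0.12 ] elbow [ 0.49 -0.06  0.47]
```

```bash
python3 - <<'E'
from kin import *
from h import *
d=pickle.load(open("im0.pkl","rb"));T,S=d["top"],d["scene"]
t=blob(T,(0,0,0),(180,255,55),(418,130,446,156));s=blob(S,(0,0,0),(180,255,55),(188,146,216,172))
for n,c,q in(("T",T,t),("S",S,s)):
    print(n,cv2.boundingRect(q),[ (plane(c,p,.085)).round(3).tolist() for p in (q[:,0].mean(0),)], cv2.contourArea(q))
for q,c,b in((None,T,(418,130,446,160)),(None,S,(186,146,218,190))):
    k=blob(c,(0,120,40),(12,255,200),b);print(cv2.boundingRect(k) if k is not None else None)
a=cv2.resize(T["frame"][125:165,410:455],None,fx=9,fy=9,interpolation=2);b=cv2.resize(S["frame"][145:190,185:220],None,fx=8,fy=8,interpolation=2)
b=b[:360];cv2.imwrite("pics/soap.png",np.hstack([a,b])[:,:,::-1])
E
```

```text
T (425, 134, 16, 16) [[0.633, -0.297, 0.085]] 171.0
S (192, 152, 16, 14) [[0.64, -0.29, 0.085]] 148.0
(418, 130, 28, 30)
(186, 146, 32, 44)
```

View pics/soap.png

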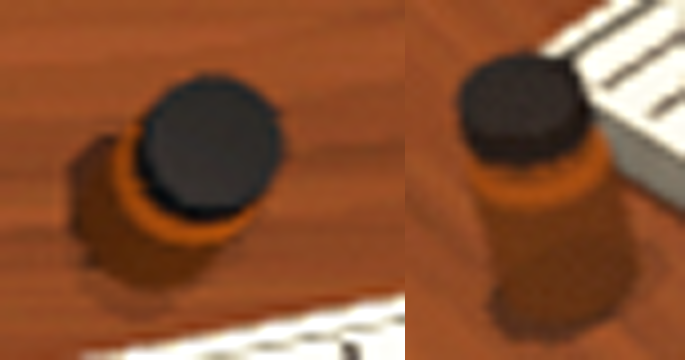

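The soap's lid is at about (0.637,-0.297), so I'll bring the hand in with its tool axis at -108° and the tumbler 5 mm nearer the robot than the pad centre. Next I'll plan the swing.

```bash
cat >> kin.py <<'E'
def rows(qs,x0,R0):
    """poses of joint path -> per-call units (<=12 rows per call, shift<=1)"""
    out=[];cur=[]
    for q in qs:
        x,W,_=fk(q,P);s=(x-x0)/.1
        if len(cur)==12 or np.abs(s).max()>1:
            print("CALL travel",[c[0] for c in cur],"rot",[c[1] for c in cur]);x0,R0=xl,Rl;cur=[];s=(x-x0)/.1
        r=(W*R0.inv()).as_rotvec()/np.pi;cur.append((s.round(2).tolist(),r.round(3).tolist()));
        # mimic rounding so the next call starts from what is commanded
        xl=x0+s.round(2)*.1;Rl=R.from_rotvec(r.round(3)*np.pi)*R0
    print("CALL travel",[c[0] for c in cur],"rot",[c[1] for c in cur]);return xl,Rl
E
python3 - <<'E'
from kin import *
from cell import ctrl
s=ctrl.read_state();q0=s["joint_positions"];x0=s["position"];R0=R.from_rotvec(s["orientation"]);print(q0.round(3),x0.round(4))
Rt=hor(np.radians(-108));x=np.r_[.5085,-.316,.19]+.0152*Rt.apply([0,0,1])
q,e=ik(x,Rt,[-.03,.85,1.8,-1.25,1.66,-1.95]);print(q.round(3),e,x)
N=20;qs=[q0+(q-q0)*i/N for i in range(1,N+1)]
for k in qs[::3]+[qs[-1]]:
    X,W,w=fk(k,P);m=-W.as_matrix()[:,0];tip=X-.0152*W.as_matrix()[:,2]+.07*m;print(X.round(3),"tz",W.as_matrix()[:,2].round(2),"mouth",tip.round(3),"w",w.round(2))
prev=(x0,R0)
st=[]
for k in qs:
    X,W,_=fk(k,P);st.append((np.linalg.norm(X-prev[0]),np.degrees((W*prev[1].inv()).magnitude())));prev=(X,W)
print(np.max(st,0));rows(qs,x0,R0)
E
```

```text
[-0.677  0.465  1.507  0.449  1.491 -0.675] [ 0.524  -0.2204  0.1954]
[-0.038  0.779  1.825 -1.332  1.711 -2.091] 2.486716943472799e-10 [ 0.50380294 -0.33045606  0.19      ]
[ 0.502 -0.216  0.173] tz [-0.05  0.48 -0.88] mouth [ 0.503 -0.285  0.153] w [ 0.52 -0.38  0.47]
[ 0.438 -0.218  0.125] tz [-0.35  0.32 -0.88] mouth [ 0.464 -0.283  0.108] w [ 0.56 -0.33  0.42]
[ 0.388 -0.241  0.104] tz [-0.59  0.09 -0.8 ] mouth [ 0.435 -0.291  0.083] w [ 0.59 -0.27  0.37]
[ 0.362 -0.276  0.106] tz [-0.73 -0.18 -0.66] mouth [ 0.419 -0.304  0.074] w [ 0.61 -0.21  0.33]
[ 0.368 -0.312  0.125] tz [-0.74 -0.47 -0.48] mouth [ 0.422 -0.318  0.078] w [ 0.62 -0.15  0.28]
[ 0.408 -0.337  0.152] tz [-0.63 -0.73 -0.27] mouth [ 0.446 -0.327  0.093] w [ 0.62 -0.09  0.24]
[ 0.477 -0.337  0.181] tz [-0.4  -0.91 -0.06] mouth [ 0.49  -0.322  0.113] w [ 0.61 -0.03  0.2 ]
[ 0.504 -0.33   0.19 ] tz [-0.31 -0.95 -0.  ] mouth [ 0.508 -0.316  0.12 ] w [ 0.61 -0.01  0.19]
[0.03141038 8.83346922]
CALL travel [[-0.22, 0.04, -0.22], [-0.44, 0.06, -0.41], [-0.65, 0.05, -0.57], [-0.86, 0.02, -0.7]] rot [[-0.012, 0.015, 0.042], [-0.022, 0.03, 0.086], [-0.03, 0.045, 0.13], [-0.036, 0.061, 0.175]]
CALL travel [[-0.19, -0.06, -0.1], [-0.36, -0.13, -0.17], [-0.5, -0.22, -0.21], [-0.62, -0.33, -0.23], [-0.71, -0.45, -0.22], [-0.76, -0.57, -0.19], [-0.78, -0.7, -0.15], [-0.76, -0.82, -0.08], [-0.7, -0.94, -0.01]] rot [[-0.005, 0.017, 0.044], [-0.009, 0.036, 0.089], [-0.011, 0.055, 0.134], [-0.012, 0.075, 0.178], [-0.011, 0.097, 0.222], [-0.01, 0.12, 0.265], [-0.007, 0.144, 0.308], [-0.004, 0.169, 0.35], [0.001, 0.196, 0.391]]
CALL travel [[0.1, -0.1, 0.09], [0.23, -0.18, 0.18], [0.4, -0.25, 0.28], [0.6, -0.28, 0.38], [0.83, -0.28, 0.48]] rot [[-0.001, 0.029, 0.039], [-0.002, 0.059, 0.077], [-0.005, 0.091, 0.115], [-0.008, 0.123, 0.151], [-0.013, 0.156, 0.185]]
CALL travel [[0.25, 0.03, 0.09], [0.53, 0.1, 0.18]] rot [[-0.007, 0.033, 0.034], [-0.016, 0.067, 0.067]]
```

```bash
cat >> kin.py <<'E'
from scipy.spatial.transform import Slerp
def path(wps,q0,show=3):
    """wps: (x,R) waypoints incl start; rows of <=6.8deg/36mm; IK-checked"""
    qs=[];q=q0
    for (xa,Ra),(xb,Rb) in zip(wps,wps[1:]):
        n=int(np.ceil(max(np.degrees((Rb*Ra.inv()).magnitude())/6.8,np.linalg.norm(xb-xa)/.036)));sl=Slerp([0,1],R.concatenate([Ra,Rb]))
        for i in range(1,n+1):
            q2,e=ik(xa+(xb-xa)*i/n,sl(i/n),q)
            if e>1e-3 or np.abs(q2-q).max()>.17:print("  !",i,n,round(e,4),q2.round(2),"dq",np.abs(q2-q).max().round(2))
            q=q2;qs.append(q)
    for k in qs[::show]+[qs[-1]]:
        X,W,w=fk(k,P);print(k.round(2),X.round(3),"tz",W.as_matrix()[:,2].round(2),"w",w.round(2))
    print(len(qs));return qs
E
python3 - <<'E'
from kin import *
from cell import ctrl
s=ctrl.read_state();q0=s["joint_positions"];x0=s["position"];R0=R.from_rotvec(s["orientation"])
d=lambda psi:R.from_matrix(np.c_[[-np.sin(psi),np.cos(psi),0],[np.cos(psi),np.sin(psi),0],[0,0,-1]])
r=np.radians
H=lambda al,z:(np.r_[.5065,-.317,z]+.0152*hor(r(al)).apply([0,0,1]),hor(r(al)))
Rm=R.from_rotvec(np.pi/4*np.r_[-np.sin(r(0)),0,0]) 
w=[(x0,R0),(np.r_[.50,-.22,.23],d(r(60))),(np.r_[.50,-.28,.22],)+(Slerp([0,1],R.concatenate([d(r(75)),H(-116,.2)[1]]))(.5),),H(-116,.2),H(-110,.155)]
qs=path(w,q0);rows(qs,x0,R0)
E
```

```text
[-0.65  0.46  1.49  0.4   1.49 -0.75] [ 0.522 -0.22   0.199] tz [ 0.03  0.47 -0.88] w [ 0.51 -0.38  0.49]
[-0.59  0.42  1.48  0.27  1.48 -0.96] [ 0.515 -0.22   0.208] tz [-0.04  0.35 -0.94] w [ 0.53 -0.34  0.52]
[-0.52  0.36  1.51  0.15  1.42 -1.19] [ 0.509 -0.22   0.217] tz [-0.05  0.2  -0.98] w [ 0.53 -0.29  0.55]
[-0.45  0.29  1.58  0.03  1.32 -1.41] [ 0.502 -0.22   0.227] tz [-0.02  0.05 -1.  ] w [ 0.51 -0.24  0.56]
[-0.38  0.34  1.51 -0.12  1.42 -1.56] [ 0.5   -0.232  0.228] tz [-0.16 -0.06 -0.99] w [ 0.55 -0.21  0.56]
[-0.31  0.45  1.41 -0.3   1.58 -1.71] [ 0.5   -0.25   0.225] tz [-0.36 -0.19 -0.91] w [ 0.62 -0.18  0.53]
[-0.23  0.53  1.38 -0.49  1.69 -1.87] [ 0.5   -0.268  0.222] tz [-0.5  -0.36 -0.78] w [ 0.67 -0.15  0.49]
[-0.17  0.61  1.41 -0.69  1.74 -2.01] [ 0.5   -0.286  0.218] tz [-0.58 -0.54 -0.61] w [ 0.7  -0.1   0.42]
[-0.11  0.69  1.49 -0.9   1.78 -2.09] [ 0.5   -0.303  0.211] tz [-0.6  -0.7  -0.38] w [ 0.7  -0.07  0.34]
[-0.07  0.76  1.61 -1.11  1.79 -2.14] [ 0.5   -0.319  0.204] tz [-0.53 -0.84 -0.15] w [ 0.68 -0.04  0.25]
[-0.05  0.82  1.76 -1.27  1.75 -2.1 ] [ 
[... 979 characters left out ...]
.14], [-0.0, -0.71, -0.16]] rot [[-0.008, 0.025, 0.025], [-0.016, 0.051, 0.05], [-0.024, 0.077, 0.074], [-0.032, 0.103, 0.099], [-0.04, 0.129, 0.124], [-0.048, 0.155, 0.149], [-0.056, 0.181, 0.174], [-0.063, 0.207, 0.198], [-0.071, 0.233, 0.223], [-0.081, 0.262, 0.241], [-0.09, 0.291, 0.259], [-0.099, 0.32, 0.276]]
CALL travel [[-0.0, -0.05, -0.02], [-0.0, -0.11, -0.04], [-0.0, -0.16, -0.07], [-0.0, -0.22, -0.09], [-0.0, -0.28, -0.11], [-0.0, -0.33, -0.13], [0.01, -0.34, -0.36], [0.01, -0.34, -0.58]] rot [[-0.012, 0.027, 0.019], [-0.025, 0.054, 0.038], [-0.037, 0.081, 0.057], [-0.049, 0.108, 0.076], [-0.061, 0.135, 0.095], [-0.074, 0.162, 0.113], [-0.078, 0.16, 0.13], [-0.082, 0.158, 0.146]]
```

play_rows(
  travel=[
    [-0.02,0,0.03],
    [-0.04,0,0.06],
    [-0.07,0,0.09],
    [-0.09,0,0.13],
    [-0.11,0,0.16],
    [-0.13,0,0.19],
    [-0.15,0,0.22],
    [-0.17,0,0.25],
    [-0.2,0,0.28],
    [-0.22,0,0.31],
    [-0.24,0,0.35],
    [-0.24,-0.06,0.34],
  ],
  rot=[
    [-0.015,-0.007,0.033],
    [-0.029,-0.015,0.065],
    [-0.044,-0.022,0.098],
    [-0.059,-0.03,0.131],
    [-0.073,-0.037,0.163],
    [-0.088,-0.045,0.196],
    [-0.103,-0.052,0.229],
    [-0.118,-0.06,0.262],
    [-0.132,-0.067,0.294],
    [-0.147,-0.075,0.327],
    [-0.162,-0.082,0.36],
    [-0.151,-0.062,0.391],
  ],
)

```text
t: 6.85
position: [0.4971, -0.2215, 0.2344]
orientation: [-0.662, -2.997, 0.07]
wrist_force: [-0.5, -0.1, -1.7]
gripper_width: 0.058
finger_force: 44.5
```

play_rows(
  travel=[
    [0,-0.06,-0.01],
    [0,-0.12,-0.02],
    [0,-0.18,-0.03],
    [0,-0.24,-0.04],
    [0,-0.3,-0.05],
    [0,-0.36,-0.06],
    [0,-0.42,-0.07],
    [0,-0.48,-0.08],
    [0,-0.54,-0.09],
    [0,-0.59,-0.12],
    [0,-0.65,-0.14],
    [0,-0.71,-0.16],
  ],
  rot=[
    [-0.008,0.025,0.025],
    [-0.016,0.051,0.05],
    [-0.024,0.077,0.074],
    [-0.032,0.103,0.099],
    [-0.04,0.129,0.124],
    [-0.048,0.155,0.149],
    [-0.056,0.181,0.174],
    [-0.063,0.207,0.198],
    [-0.071,0.233,0.223],
    [-0.081,0.262,0.241],
    [-0.09,0.291,0.259],
    [-0.099,0.32,0.276],
  ],
)

```text
t: 7.85
position: [0.5024, -0.2941, 0.2161]
orientation: [0.567, -2.046, 0.682]
wrist_force: [-0.6, 0.0, -2.0]
gripper_width: 0.0583
finger_force: 44.5
```

play_rows(
  travel=[
    [0,-0.05,-0.02],
    [0,-0.11,-0.04],
    [0,-0.16,-0.07],
    [0,-0.22,-0.09],
    [0,-0.28,-0.11],
    [0,-0.33,-0.13],
    [0.01,-0.34,-0.36],
    [0.01,-0.34,-0.58],
    [0.01,-0.34,-0.58],
    [0.01,-0.34,-0.58],
  ],
  rot=[
    [-0.012,0.027,0.019],
    [-0.025,0.054,0.038],
    [-0.037,0.081,0.057],
    [-0.049,0.108,0.076],
    [-0.061,0.135,0.095],
    [-0.074,0.162,0.113],
    [-0.078,0.16,0.13],
    [-0.082,0.158,0.146],
    [-0.082,0.158,0.146],
    [-0.082,0.158,0.146],
  ],
)

```text
t: 8.68
position: [0.5026, -0.3283, 0.1581]
orientation: [0.953, -1.354, 0.943]
wrist_force: [0.2, 0.4, -1.6]
gripper_width: 0.058
finger_force: 44.5
```

```bash
python3 log.py; python3 - <<'E'
from kin import *
from h import *
from cell import ctrl
s=ctrl.read_state();W=R.from_rotvec(s["orientation"]).as_matrix();print(W.round(3),s["wrist_force"].round(1))
d={n:ctrl.get_image(n) for n in("scene","top")};pickle.dump(d,open("im1.pkl","wb"))
S,T=d["scene"],d["top"]
a=cv2.resize(S["frame"][90:240,180:340],(400,375));b=cv2.resize(T["frame"][110:260,300:480],(390,325));b=np.pad(b,((0,50),(0,0),(0,0)))
cv2.imwrite("pics/hover.png",np.hstack([a,b])[:,:,::-1])
E
```

```text
{'joint_positions': [-0.0395, 0.8365, 1.8042, -1.2958, 1.7152, -2.0567], 'position': [0.5026, -0.3283, 0.1581], 'orientation': [0.953, -1.3536, 0.9431]}
[[ 0.004 -0.94  -0.342]
 [-0.004  0.342 -0.94 ]
 [ 1.     0.005 -0.003]] [ 0.2  0.4 -1.6]
```

View pics/hover.png

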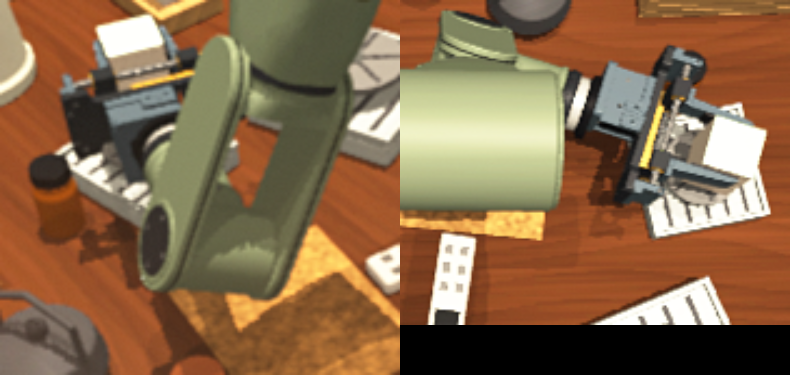

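The hover view shows the tumbler foot up at the right of the gripper, over the small rinser and clear of the soap. I'll check the foot centre while descending.

```bash
python3 - <<'E'
from h import *
d=pickle.load(open("im1.pkl","rb"));T,S=d["top"],d["scene"]
for n,c,b in(("T",T,(435,155,472,200)),("S",S,(215,92,250,118))):
    k=blob(c,(0,0,225),(180,40,255),b);r=cv2.minAreaRect(k);print(n,r,plane(c,r[0],.184))
E
```

```text
T ((454.0, 181.5), (35.0, 28.0), 90.0) [ 0.49797496 -0.31384677  0.184     ]
S ((231.47061157226562, 103.88236236572266), (12.611852645874023, 23.768491744995117), 75.96376037597656) [ 0.51060521 -0.31064798  0.184     ]
```

play_rows(
  travel=[
    [0,0,-0.15],
    [0,0,-0.3],
    [0,0,-0.3],
    [0,0,-0.3],
  ],
  rot=[
    [0,0,0],
    [0,0,0],
    [0,0,0],
    [0,0,0],
  ],
)

```text
t: 9.12
position: [0.5019, -0.3294, 0.127]
orientation: [0.951, -1.354, 0.942]
wrist_force: [0.2, -0.7, -1.0]
gripper_width: 0.0583
finger_force: 44.5
```

play_rows(
  travel=[
    [0,0,-0.05],
    [0,0,-0.1],
    [0,0,-0.1],
    [0,0,-0.1],
  ],
  rot=[
    [0,0,0],
    [0,0,0],
    [0,0,0],
    [0,0,0],
  ],
)

```text
t: 9.45
position: [0.5023, -0.3292, 0.1201]
orientation: [0.947, -1.353, 0.946]
wrist_force: [-0.1, 1.3, 6.7]
gripper_width: 0.0583
finger_force: 44.4
```

play_rows(
  travel=[
    [0,0,-0.03],
    [0,0,-0.05],
    [0,0,-0.05],
    [0,0,-0.05],
  ],
  rot=[
    [0,0,0],
    [0,0,0],
    [0,0,0],
    [0,0,0],
  ],
)

```text
t: 9.78
position: [0.5022, -0.3291, 0.1163]
orientation: [0.945, -1.352, 0.948]
wrist_force: [-0.4, 1.9, 8.4]
gripper_width: 0.0582
finger_force: 44.4
```

play_rows(
  travel=[
    [0,0,-0.03],
    [0,0,-0.06],
    [0,0,-0.06],
    [0,0,-0.06],
  ],
  rot=[
    [0,0,0],
    [0,0,0],
    [0,0,0],
    [0,0,0],
  ],
)

```text
t: 10.12
position: [0.5014, -0.3287, 0.1114]
orientation: [0.943, -1.35, 0.947]
wrist_force: [-2.9, 3.8, 11.9]
gripper_width: 0.0579
finger_force: 44.7
```

play_rows(
  travel=[
    [0,0,-0.03],
    [0,0,-0.03],
    [0,0,-0.03],
    [0,0,-0.03],
  ],
  rot=[
    [0,0,0],
    [0,0,0],
    [0,0,0],
    [0,0,0],
  ],
)

```text
t: 10.45
position: [0.5006, -0.3284, 0.1104]
orientation: [0.939, -1.348, 0.947]
wrist_force: [-4.6, 6.0, 17.4]
gripper_width: 0.0575
finger_force: 45.0
```

play_rows(
  travel=[
    [0,0,-0.02],
    [0,0,-0.02],
    [0,0,-0.02],
    [0,0,-0.02],
    [0,0,-0.02],
    [0,0,-0.02],
    [0,0,-0.02],
    [0,0,-0.02],
  ],
  rot=[
    [0,0,0],
    [0,0,0],
    [0,0,0],
    [0,0,0],
    [0,0,0],
    [0,0,0],
    [0,0,0],
    [0,0,0],
  ],
)

```text
t: 11.12
position: [0.5006, -0.3282, 0.1103]
orientation: [0.936, -1.345, 0.948]
wrist_force: [-4.7, 6.4, 23.7]
gripper_width: 0.0575
finger_force: 45.0
```

play_rows(
  travel=[
    [0,0,0],
    [0,0,0],
    [0,0,0],
    [0,0,0],
    [0,0,0],
    [0,0,0],
  ],
  rot=[
    [0,0,0],
    [0,0,0],
    [0,0,0],
    [0,0,0],
    [0,0,0],
    [0,0,0],
  ],
)

```text
t: 11.62
position: [0.5006, -0.3282, 0.1103]
orientation: [0.936, -1.345, 0.948]
wrist_force: [-5.0, 7.2, 23.1]
gripper_width: 0.0578
finger_force: 45.0
```

The TCP held still at z 0.110, 12 mm below contact, while the force rose to about 25 N, so the pad is fully down. It stayed there about 1.3 s. Lifting now.

play_rows(
  travel=[
    [0,0,0.1],
    [0,0,0.3],
    [0,0,0.6],
    [0,0,0.9],
    [0,0,1],
    [0,0,1],
    [0,0,1],
  ],
  rot=[
    [0,0,0],
    [0,0,0],
    [0,0,-0.01],
    [0,0,-0.033],
    [0,0,-0.033],
    [0,0,-0.033],
    [0,0,-0.033],
  ],
)

```text
t: 12.2
position: [0.5014, -0.3292, 0.2008]
orientation: [0.874, -1.392, 0.864]
wrist_force: [0.2, 0.3, -2.4]
gripper_width: 0.0579
finger_force: 45.0
```

```bash
python3 log.py; python3 - <<'E'
from kin import *
from cell import ctrl
s=ctrl.read_state();q0=s["joint_positions"];x0=s["position"];R0=R.from_rotvec(s["orientation"]);print(s["wrist_force"],R0.as_matrix().round(3))
d=lambda psi:R.from_matrix(np.c_[[-np.sin(psi),np.cos(psi),0],[np.cos(psi),np.sin(psi),0],[0,0,-1]])
r=np.radians
M=Slerp([0,1],R.concatenate([d(r(75)),hor(r(-116))]))(.5)
w=[(x0,R0),(np.r_[.50,-.25,.225],M),(np.r_[.51,-.12,.2],d(r(60))),(np.r_[.535,.007,.11],d(0))]
qs=path(w,q0,4);rows(qs,x0,R0)
E
```

```text
{'joint_positions': [-0.0601, 0.797, 1.7134, -1.2447, 1.7952, -2.1687], 'position': [0.5014, -0.3292, 0.2008], 'orientation': [0.8744, -1.3917, 0.8637]}
[ 0.22770419  0.2690661  -2.44191548] [[ 0.002 -0.899 -0.438]
 [-0.006  0.438 -0.899]
 [ 1.     0.005 -0.005]]
[-0.06  0.77  1.66 -1.17  1.8  -2.16] [ 0.501 -0.32   0.203] tz [-0.49 -0.87 -0.08] w [ 0.66 -0.03  0.23]
[-0.09  0.68  1.49 -0.88  1.8  -2.08] [ 0.501 -0.285  0.214] tz [-0.6  -0.7  -0.39] w [ 0.7  -0.05  0.34]
[-0.14  0.57  1.4  -0.6   1.75 -1.95] [ 0.5   -0.25   0.225] tz [-0.56 -0.48 -0.68] w [ 0.69 -0.09  0.45]
[-0.19  0.47  1.43 -0.33  1.63 -1.67] [ 0.504 -0.198  0.215] tz [-0.42 -0.25 -0.87] w [ 0.64 -0.12  0.51]
[-0.24  0.33  1.59 -0.1   1.37 -1.42] [ 0.508 -0.146  0.205] tz [-0.16 -0.06 -0.99] w [ 0.56 -0.13  0.54]
[-0.2   0.26  1.73 -0.    1.14 -1.01] [ 0.516 -0.092  0.18 ] tz [ 0. -0. -1.] w [ 0.52 -0.09  0.52]
[-0.09  0.31  1.78  0.    1.05 -0.44] [ 0.527 -0.035  0.14 ] tz [ 0.  0. -1.] w [ 0.53 -0.04  0.48]
[-0.01  0.35  1.81  0.    0.99 -0.01] [0.535 0.007 0.11 ] tz [-0.  0. -1.] w [0.53 0.01 0.45]
28
CALL trav
[... 620 characters left out ...]
] rot [[0.008, -0.026, -0.024], [0.016, -0.052, -0.049], [0.024, -0.078, -0.074], [0.032, -0.104, -0.099], [0.04, -0.13, -0.124], [0.047, -0.156, -0.148], [0.055, -0.182, -0.173]]
CALL travel [[0.01, 0.13, -0.02], [0.02, 0.26, -0.05], [0.04, 0.4, -0.15], [0.07, 0.54, -0.25], [0.1, 0.69, -0.35], [0.13, 0.83, -0.45], [0.15, 0.97, -0.55]] rot [[0.008, -0.026, -0.025], [0.016, -0.052, -0.05], [0.013, -0.053, -0.087], [0.01, -0.053, -0.124], [0.007, -0.054, -0.16], [0.004, -0.055, -0.197], [0.001, -0.055, -0.234]]
CALL travel [[0.03, 0.14, -0.1], [0.06, 0.28, -0.2], [0.09, 0.42, -0.3], [0.12, 0.56, -0.4]] rot [[-0.0, -0.0, -0.037], [-0.0, -0.0, -0.074], [-0.0, -0.0, -0.111], [-0.0, -0.0, -0.149]]
```

play_rows(
  travel=[
    [0,0.09,0.03],
    [0,0.18,0.05],
    [0,0.26,0.08],
    [-0.01,0.35,0.11],
    [-0.01,0.44,0.13],
    [-0.01,0.53,0.16],
    [-0.01,0.62,0.19],
    [-0.01,0.7,0.22],
    [-0.01,0.79,0.24],
    [0,0.92,0.22],
  ],
  rot=[
    [0.012,-0.027,-0.019],
    [0.024,-0.054,-0.038],
    [0.036,-0.081,-0.057],
    [0.048,-0.108,-0.076],
    [0.06,-0.135,-0.095],
    [0.072,-0.162,-0.114],
    [0.085,-0.189,-0.133],
    [0.097,-0.216,-0.152],
    [0.109,-0.243,-0.171],
    [0.114,-0.271,-0.194],
  ],
)

```text
t: 13.03
position: [0.5015, -0.2367, 0.2226]
orientation: [0.253, -2.443, 0.508]
wrist_force: [0.6, 0.3, -2.7]
gripper_width: 0.0577
finger_force: 45.0
```

play_rows(
  travel=[
    [0.01,0.13,-0.03],
    [0.02,0.26,-0.05],
    [0.03,0.39,-0.08],
    [0.04,0.52,-0.1],
    [0.05,0.65,-0.13],
    [0.06,0.78,-0.15],
    [0.07,0.91,-0.18],
  ],
  rot=[
    [0.008,-0.026,-0.024],
    [0.016,-0.052,-0.049],
    [0.024,-0.078,-0.074],
    [0.032,-0.104,-0.099],
    [0.04,-0.13,-0.124],
    [0.047,-0.156,-0.148],
    [0.055,-0.182,-0.173],
  ],
)

```text
t: 13.62
position: [0.5078, -0.1452, 0.2031]
orientation: [-0.555, -2.94, 0.132]
wrist_force: [-0.3, 0.4, -2.0]
gripper_width: 0.0577
finger_force: 45.0
```

play_rows(
  travel=[
    [0.01,0.13,-0.02],
    [0.02,0.26,-0.05],
    [0.04,0.4,-0.15],
    [0.07,0.54,-0.25],
    [0.1,0.69,-0.35],
    [0.13,0.83,-0.45],
    [0.15,0.97,-0.55],
  ],
  rot=[
    [0.008,-0.026,-0.025],
    [0.016,-0.052,-0.05],
    [0.013,-0.053,-0.087],
    [0.01,-0.053,-0.124],
    [0.007,-0.054,-0.16],
    [0.004,-0.055,-0.197],
    [0.001,-0.055,-0.234],
  ],
)

```text
t: 14.2
position: [0.5215, -0.0482, 0.1474]
orientation: [-1.653, -2.662, 0.003]
wrist_force: [0.5, -0.2, -2.0]
gripper_width: 0.0573
finger_force: 45.0
```

play_rows(
  travel=[
    [0.03,0.14,-0.1],
    [0.06,0.28,-0.2],
    [0.09,0.42,-0.3],
    [0.12,0.56,-0.4],
    [0.12,0.56,-0.4],
    [0.12,0.56,-0.4],
  ],
  rot=[
    [0,0,-0.037],
    [0,0,-0.074],
    [0,0,-0.111],
    [0,0,-0.149],
    [0,0,-0.149],
    [0,0,-0.149],
  ],
)

```text
t: 14.7
position: [0.5336, 0.0072, 0.1081]
orientation: [-2.216, -2.218, 0.005]
wrist_force: [0.1, 0.2, -1.4]
gripper_width: 0.0575
finger_force: 45.0
```

```bash
python3 log.py; python3 - <<'E'
from kin import *
from cell import ctrl
s=ctrl.read_state();print(s["wrist_force"].round(1),R.from_rotvec(s["orientation"]).as_matrix().round(3))
E
```

```text
{'joint_positions': [-0.0091, 0.35, 1.8093, 0.0021, 0.989, -0.0114], 'position': [0.5336, 0.0072, 0.1081], 'orientation': [-2.2159, -2.2184, 0.0055]}
[ 0.1  0.2 -1.4] [[-0.001  1.    -0.007]
 [ 1.     0.001  0.002]
 [ 0.002 -0.007 -1.   ]]
```

Tool is down with ψ=0. Lowering by about 88 mm.

play_rows(
  travel=[
    [0,0,-0.3],
    [0,0,-0.6],
    [0,0,-0.8],
    [0,0,-0.86],
    [0,0,-0.87],
    [0,0,-0.87],
  ],
  rot=[
    [0,0,0],
    [0,0,0],
    [0,0,0],
    [0,0,0],
    [0,0,0],
    [0,0,0],
  ],
)

```text
t: 15.2
position: [0.5362, 0.0063, 0.0242]
orientation: [-2.223, -2.218, -0.003]
wrist_force: [0.4, -0.2, -2.5]
gripper_width: 0.0581
finger_force: 45.0
```

play_rows(
  travel=[
    [0,0,-0.03],
    [0,0,-0.05],
    [0,0,-0.05],
  ],
  rot=[
    [0,0,0],
    [0,0,0],
    [0,0,0],
  ],
)

```text
t: 15.45
position: [0.5364, 0.0067, 0.0196]
orientation: [-2.224, -2.219, -0.004]
wrist_force: [-0.1, 0.2, -1.5]
gripper_width: 0.0581
finger_force: 45.0
```

play_rows(
  travel=[
    [0,0,0],
    [0,0,0],
    [0,0,0],
    [0,0,0],
  ],
  rot=[
    [0,0,0],
    [0,0,0],
    [0,0,0],
    [0,0,0],
  ],
  fingers=1,
)

```text
t: 15.78
position: [0.5364, 0.0068, 0.0194]
orientation: [-2.224, -2.218, -0.004]
wrist_force: [-0.3, -0.5, 0.1]
gripper_width: 0.0819
finger_force: 0.0
```

play_rows(
  travel=[
    [0,0,0],
    [0,-0.25,0],
    [0,-0.5,0],
    [0,-0.53,0],
    [0,-0.53,0],
    [0,-0.53,0],
  ],
  rot=[
    [0,0,0],
    [0,0,0],
    [0,0,0],
    [0,0,0],
    [0,0,0],
    [0,0,0],
  ],
)

```text
t: 16.28
position: [0.536, -0.0461, 0.019]
orientation: [-2.224, -2.217, -0.003]
wrist_force: [0.3, 0.5, 0.6]
gripper_width: 0.0913
finger_force: 0.0
```

```bash
python3 - <<'E'
from h import *
from cell import ctrl
d={n:ctrl.get_image(n) for n in("scene","top")};pickle.dump(d,open("im2.pkl","wb"))
S,T=d["scene"],d["top"]
a=cv2.resize(S["frame"][140:280,220:400],None,fx=2.2,fy=2.2);b=cv2.resize(T["frame"][110:250,265:440],None,fx=2.2,fy=2.2)
cv2.imwrite("pics/re.png",np.hstack([a,b])[:,:,::-1])
E
```

```text
(no output)
```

View pics/re.png

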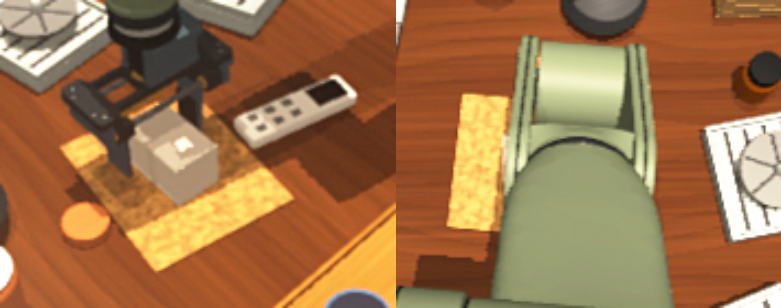

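The tumbler lies on the mat with its closed foot facing the camera, at crop (165..217, 200..187). The fingers straddle the mouth end. Gripping there.

```bash
python3 - <<'E'
from h import *
S=pickle.load(open("im2.pkl","rb"))["scene"]
print(plane(S,(295,230.9),.005),plane(S,(318.6,225),.005))
E
```

```text
[0.57043966 0.01333207 0.005     ] [0.51494792 0.03718615 0.005     ]
```

play_rows(
  travel=[
    [0,0,0],
    [0,0,0],
    [0,0,0],
    [0,0,0],
    [0,0,0],
    [0,0,0],
  ],
  rot=[
    [0,0,0],
    [0,0,0],
    [0,0,0],
    [0,0,0],
    [0,0,0],
    [0,0,0],
  ],
  fingers=0,
  newtons=35,
)

```text
t: 16.88
position: [0.5361, -0.0461, 0.019]
orientation: [-2.223, -2.218, -0.003]
wrist_force: [0.5, 0.8, 0.5]
gripper_width: 0.0575
finger_force: 35.0
```

play_rows(
  travel=[
    [0,0,0.2],
    [0,0,0.5],
    [0,0,0.9],
    [0,0,1],
    [0,0,1],
    [0,0,1],
  ],
  rot=[
    [0,0,0],
    [0,0,0],
    [0,0,0],
    [0,0,0],
    [0,0,0],
    [0,0,0],
  ],
)

```text
t: 17.38
position: [0.5355, -0.0462, 0.1185]
orientation: [-2.223, -2.217, -0.002]
wrist_force: [-0.3, 0.3, -2.9]
gripper_width: 0.058
finger_force: 35.0
```

```bash
python3 log.py; python3 - <<'E'
from kin import *
from cell import ctrl
s=ctrl.read_state();q0=s["joint_positions"];x0=s["position"];R0=R.from_rotvec(s["orientation"]);print(s["wrist_force"])
d=lambda psi:R.from_matrix(np.c_[[-np.sin(psi),np.cos(psi),0],[np.cos(psi),np.sin(psi),0],[0,0,-1]])
r=np.radians
hd=lambda al:hor(al)*R.from_euler("z",np.pi)
for al in(105,):
  F=hd(r(al));X=lambda z:np.r_[.39,.283,z]+.0152*F.apply([0,0,1])
  M=Slerp([0,1],R.concatenate([d(r(0)),F]))(.5)
  w=[(x0,R0),(np.r_[.47,.10,.20],M),(X(.16),F),(X(.10),F)]
  qs=path(w,q0,3);rows(qs,x0,R0)
E
```

```text
{'joint_positions': [-0.109, 0.3415, 1.792, 0.0027, 1.0086, -0.108], 'position': [0.5355, -0.0462, 0.1185], 'orientation': [-2.2229, -2.2174, -0.0024]}
[-0.29022327  0.31487412 -2.8830743 ]
[-0.08  0.37  1.74 -0.01  1.12  0.01] [ 0.53  -0.035  0.125] tz [-0.08 -0.01 -1.  ] w [ 0.56 -0.03  0.46]
[-0.03  0.45  1.58  0.    1.43  0.3 ] [ 0.515 -0.001  0.144] tz [-0.32  0.01 -0.95] w [ 0.62 -0.01  0.46]
[-0.01  0.55  1.46  0.08  1.69  0.55] [0.5   0.033 0.162] tz [-0.52  0.08 -0.85] w [0.68 0.   0.45]
[-0.02  0.62  1.39  0.2   1.89  0.81] [0.485 0.066 0.181] tz [-0.68  0.2  -0.71] w [ 0.71 -0.    0.42]
[-0.04  0.68  1.39  0.37  2.01  1.09] [0.47 0.1  0.2 ] tz [-0.76  0.36 -0.54] w [ 0.73 -0.02  0.38]
[-0.06  0.72  1.5   0.56  2.    1.34] [0.451 0.146 0.191] tz [-0.76  0.53 -0.37] w [ 0.71 -0.03  0.32]
[-0.08  0.74  1.66  0.75  1.92  1.54] [0.431 0.191 0.182] tz [-0.69  0.69 -0.22] w [ 0.66 -0.04  0.25]
[-0.09  0.75  1.86  0.94  1.81  1.69] [0.412 0.237 0.172] tz [-0.54  0.84 -0.09] w [ 0.59 -0.04  0.2 ]
[-0.09  0.75  2.08  1.15  1.68  1.77] [0.393 0.282 0.163] tz [-0.33  0.94 -0.01] w [ 0
[... 878 characters left out ...]
28, -0.127], [-0.02, 0.153, -0.153], [-0.024, 0.179, -0.178]]
CALL travel [[-0.07, 0.15, -0.03], [-0.13, 0.3, -0.06], [-0.2, 0.45, -0.09], [-0.26, 0.6, -0.12], [-0.33, 0.76, -0.15], [-0.39, 0.91, -0.18]] rot [[-0.003, 0.025, -0.026], [-0.007, 0.05, -0.051], [-0.01, 0.076, -0.077], [-0.013, 0.101, -0.102], [-0.017, 0.127, -0.128], [-0.02, 0.152, -0.153]]
CALL travel [[-0.07, 0.15, -0.03], [-0.13, 0.3, -0.06], [-0.19, 0.46, -0.09], [-0.26, 0.61, -0.12], [-0.32, 0.76, -0.15], [-0.32, 0.76, -0.45], [-0.32, 0.76, -0.75]] rot [[-0.003, 0.026, -0.026], [-0.007, 0.051, -0.051], [-0.01, 0.077, -0.077], [-0.013, 0.102, -0.102], [-0.017, 0.128, -0.128], [-0.017, 0.128, -0.128], [-0.017, 0.128, -0.128]]
```

play_rows(
  travel=[
    [-0.05,0.11,0.06],
    [-0.1,0.22,0.13],
    [-0.15,0.34,0.19],
    [-0.2,0.45,0.25],
    [-0.25,0.56,0.31],
    [-0.3,0.67,0.38],
    [-0.35,0.79,0.44],
    [-0.4,0.9,0.5],
  ],
  rot=[
    [-0.003,0.026,-0.025],
    [-0.007,0.051,-0.051],
    [-0.01,0.077,-0.076],
    [-0.013,0.102,-0.102],
    [-0.017,0.128,-0.127],
    [-0.02,0.153,-0.152],
    [-0.024,0.179,-0.178],
    [-0.027,0.204,-0.203],
  ],
)

```text
t: 18.05
position: [0.4954, 0.0447, 0.1668]
orientation: [-2.398, -1.163, 0.703]
wrist_force: [0.1, -0.6, -2.4]
gripper_width: 0.0579
finger_force: 35.0
```

play_rows(
  travel=[
    [-0.05,0.11,0.06],
    [-0.1,0.22,0.13],
    [-0.15,0.34,0.19],
    [-0.2,0.45,0.25],
    [-0.25,0.56,0.32],
    [-0.32,0.71,0.28],
    [-0.38,0.87,0.25],
  ],
  rot=[
    [-0.003,0.026,-0.026],
    [-0.007,0.051,-0.051],
    [-0.01,0.077,-0.076],
    [-0.014,0.102,-0.102],
    [-0.017,0.128,-0.127],
    [-0.02,0.153,-0.153],
    [-0.024,0.179,-0.178],
  ],
)

```text
t: 18.63
position: [0.4578, 0.1312, 0.1915]
orientation: [-2.2, -0.227, 1.12]
wrist_force: [-0.6, 0.2, -3.4]
gripper_width: 0.0578
finger_force: 35.0
```

play_rows(
  travel=[
    [-0.07,0.15,-0.03],
    [-0.13,0.3,-0.06],
    [-0.2,0.45,-0.09],
    [-0.26,0.6,-0.12],
    [-0.33,0.76,-0.15],
    [-0.39,0.91,-0.18],
  ],
  rot=[
    [-0.003,0.025,-0.026],
    [-0.007,0.05,-0.051],
    [-0.01,0.076,-0.077],
    [-0.013,0.101,-0.102],
    [-0.017,0.127,-0.128],
    [-0.02,0.152,-0.153],
  ],
)

```text
t: 19.13
position: [0.4183, 0.2225, 0.1733]
orientation: [-1.824, 0.522, 1.329]
wrist_force: [0.7, 0.3, -2.4]
gripper_width: 0.0575
finger_force: 35.0
```

play_rows(
  travel=[
    [-0.07,0.15,-0.03],
    [-0.13,0.3,-0.06],
    [-0.19,0.46,-0.09],
    [-0.26,0.61,-0.12],
    [-0.32,0.76,-0.15],
    [-0.32,0.76,-0.35],
    [-0.32,0.76,-0.5],
    [-0.32,0.76,-0.5],
    [-0.32,0.76,-0.5],
  ],
  rot=[
    [-0.003,0.026,-0.026],
    [-0.007,0.051,-0.051],
    [-0.01,0.077,-0.077],
    [-0.013,0.102,-0.102],
    [-0.017,0.128,-0.128],
    [-0.017,0.128,-0.128],
    [-0.017,0.128,-0.128],
    [-0.017,0.128,-0.128],
    [-0.017,0.128,-0.128],
  ],
)

```text
t: 19.88
position: [0.3866, 0.2978, 0.1247]
orientation: [-1.397, 1.079, 1.403]
wrist_force: [-0.5, 0.3, -1.9]
gripper_width: 0.0581
finger_force: 35.0
```

```bash
python3 log.py; python3 - <<'E'
from kin import *
from h import *
from cell import ctrl
s=ctrl.read_state();print(s["wrist_force"].round(1),R.from_rotvec(s["orientation"]).as_matrix().round(3))
d={n:ctrl.get_image(n) for n in("scene","top")};pickle.dump(d,open("im3.pkl","wb"))
S,T=d["scene"],d["top"]
a=cv2.resize(S["frame"][170:350,300:490],None,fx=2,fy=2);b=cv2.resize(T["frame"][120:300,170:370],None,fx=2,fy=2)
cv2.imwrite("pics/tray.png",np.hstack([a,b])[:,:,::-1])
E
```

```text
{'joint_positions': [-0.0802, 0.8276, 2.1623, 1.2331, 1.6212, 1.7195], 'position': [0.3866, 0.2978, 0.1247], 'orientation': [-1.3971, 1.0789, 1.4028]}
[-0.5  0.3 -1.9] [[-0.005 -0.966 -0.258]
 [-0.002 -0.258  0.966]
 [-1.     0.006 -0.   ]]
```

View pics/tray.png

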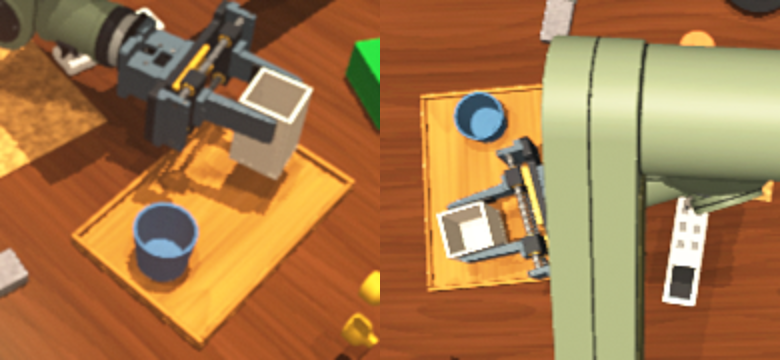

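The tumbler is mouth up over the free half of the tray, in the top crop at (470,232), with the cup clear at (480,118). Lowering.

play_rows(
  travel=[
    [0,0,-0.15],
    [0,0,-0.3],
    [0,0,-0.35],
    [0,0,-0.35],
    [0,0,-0.35],
  ],
  rot=[
    [0,0,0],
    [0,0,0],
    [0,0,0],
    [0,0,0],
    [0,0,0],
  ],
)

```text
t: 20.4
position: [0.3872, 0.2977, 0.0916]
orientation: [-1.399, 1.075, 1.399]
wrist_force: [0.4, 0.0, -1.4]
gripper_width: 0.0578
finger_force: 35.0
```

play_rows(
  travel=[
    [0,0,-0.02],
    [0,0,-0.04],
    [0,0,-0.04],
    [0,0,-0.04],
  ],
  rot=[
    [0,0,0],
    [0,0,0],
    [0,0,0],
    [0,0,0],
  ],
)

```text
t: 20.73
position: [0.3871, 0.2978, 0.0872]
orientation: [-1.399, 1.075, 1.399]
wrist_force: [0.4, -0.2, -1.9]
gripper_width: 0.0579
finger_force: 35.0
```

play_rows(
  travel=[
    [0,0,-0.01],
    [0,0,-0.03],
    [0,0,-0.03],
    [0,0,-0.03],
  ],
  rot=[
    [0,0,0],
    [0,0,0],
    [0,0,0],
    [0,0,0],
  ],
)

```text
t: 21.07
position: [0.387, 0.2978, 0.0839]
orientation: [-1.399, 1.075, 1.4]
wrist_force: [0.5, 0.6, -2.2]
gripper_width: 0.0579
finger_force: 35.0
```

play_rows(
  travel=[
    [0,0,-0.01],
    [0,0,-0.02],
    [0,0,-0.02],
    [0,0,-0.02],
  ],
  rot=[
    [0,0,0],
    [0,0,0],
    [0,0,0],
    [0,0,0],
  ],
)

```text
t: 21.4
position: [0.387, 0.2977, 0.0829]
orientation: [-1.398, 1.074, 1.4]
wrist_force: [-0.4, -2.3, 4.3]
gripper_width: 0.0574
finger_force: 35.0
```

Contact with the tray floor. Releasing, then backing straight out.

play_rows(
  travel=[
    [0,0,0],
    [0,0,0],
    [0,0,0],
    [0,0,0],
    [0,0,0],
    [0,0,0],
    [0,0,0],
    [0,0,0],
  ],
  rot=[
    [0,0,0],
    [0,0,0],
    [0,0,0],
    [0,0,0],
    [0,0,0],
    [0,0,0],
    [0,0,0],
    [0,0,0],
  ],
  fingers=1,
)

```text
t: 22.07
position: [0.3871, 0.2978, 0.0819]
orientation: [-1.399, 1.075, 1.399]
wrist_force: [-0.0, -0.7, -0.2]
gripper_width: 0.0911
finger_force: 0.0
```

play_rows(
  travel=[
    [0.05,-0.18,0.02],
    [0.1,-0.37,0.03],
    [0.15,-0.57,0.05],
    [0.21,-0.77,0.1],
    [0.26,-0.97,0.2],
    [0.26,-0.97,0.4],
    [0.26,-0.97,0.4],
  ],
  rot=[
    [0,0,0],
    [0,0,0],
    [0,0,0],
    [0,0,0],
    [0,0,0],
    [0,0,0],
    [0,0,0],
  ],
)

```text
t: 22.65
position: [0.4139, 0.1998, 0.1241]
orientation: [-1.399, 1.073, 1.396]
wrist_force: [0.1, 0.7, 0.2]
gripper_width: 0.0913
finger_force: 0.0
```

```bash
python3 - <<'E'
from h import *
from cell import ctrl
s=ctrl.read_state();print(s["t"],s["position"].round(3),s["wrist_force"].round(1),s["gripper_width"])
d={n:ctrl.get_image(n) for n in("scene","top")};pickle.dump(d,open("im4.pkl","wb"))
S,T=d["scene"],d["top"]
a=cv2.resize(S["frame"][120:380,140:490],(420,312));b=cv2.resize(T["frame"][60:320,170:480],(372,312))
cv2.imwrite("pics/end.png",np.hstack([a,b])[:,:,::-1])
E
```

```text
22.65 [0.414 0.2   0.124] [0.1 0.7 0.2] 0.09127532326296105
```

View pics/end.png

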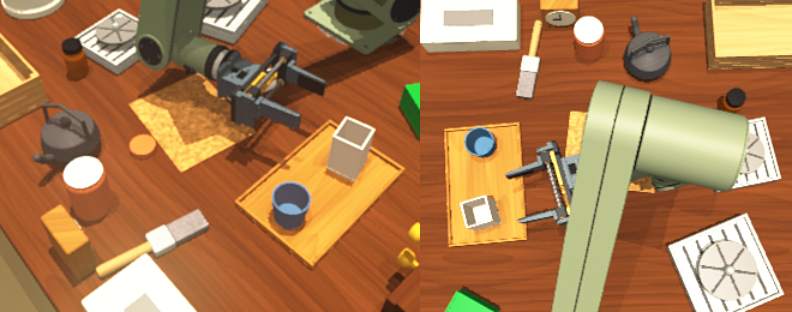

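The tumbler stands upright, mouth up, on the tray's free half (scene crop (352,150), top crop (480,212)). The gripper is clear of it, and the cup, soap, lid and teapot have not moved. Handing in.

```bash
python3 -c "
from cell import ctrl
print(ctrl.finish_job())"
```

```text
the job is handed in; nothing more can be done
None
```

The tumbler pressed the rinser pad fully down for about a second at roughly 25 N, was laid on the mat and regripped by its mouth end, and now stands mouth up on the tray floor; I handed the job in at 22.7 s.

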